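# Hang a repaired pendant lamp on the test rail and start its test

### The arm

A 6-joint arm with a two-finger parallel gripper is mounted at the origin on the work surface. World frame = base frame: x ahead of the robot, y to its left, z up, the work surface at z = 0. Lengths are in mm, angles in rad, forces in N, time in s.
With the tool pointing down it reaches from about 250 to 725 mm from the base axis. Payload 4 kg.
Tool frame: the origin (TCP) lies at the very end of the fingers, on their centre line; the grasp point (between the pads) lies robot.tcp_to_grasp behind it (robot.tcp_to_grasp is the distance from the TCP to the grasp point, in mm); z points along the fingers, y is the line along which they close (so a half turn about z gives the same grasp; the last joint's range is limited). The gripper opens to 85 mm and grips with 20 to 120 N. Pads are 22 mm wide; open, the fingers measure 114 mm over their backs; the gripper's body (76 mm by 85 mm) begins 54 mm behind the grasp point. The pads swing forward as they close: fully open they stand 13 mm farther back than shut.
Start: joints at [-1.116, 0.241, 0.005, 1.335, 0, 1.571], TCP at [219.639, -449.175, 231.306] pointing down, gripper open.
Joint ranges: [-2.72, 2.72], [-1.05, 1.87], [-1.09, 1.28], [-1.99, 2.15], [-1.42, 1.44], [-3.14, 3.14]. Speed limits (rad/s): [2.79, 2.79, 3.14, 3.14, 3.14, 3.14].

### API

Orientations are given as [roll, pitch, yaw] about the fixed x, y, z axes, in that order (R = Rz(yaw) Ry(pitch) Rx(roll)).
In Python, from workcell import robot gives the robot as it stands.
- The arm moves only by the tool send_rows, never from a script. Its argument "targets" is a list of rows, each a list of 4 numbers: the shift along the tool's x, y, z normalised to -1 to 1, where 1 is 1000 mm, then the turn about the tool's z normalised to -1 to 1, where 1 is 2 pi rad. In form: [[tx, ty, tz, roll], ...]. A call has 1 to 5 rows; each row shifts and turns the commanded pose from where the row before left it, along the tool's axes as they then stand; what a row does not reach is not made up. A row lasts 1/8 s, in which the tool goes at most 62.5 mm and 10.7 degrees, less where a joint would pass 70% of its speed; a pose out of reach is approached as far as the arm can. A call with a number of a shift or a turn outside -1 to 1 is refused whole. A call with a gripper value outside its range is refused whole. "claw" is the finger opening in mm, from 0 to 85.4, set as the call begins (left out, the last holds). The fingers move at their own pace and stop on an object; "grip_force" is the grip in N (left out, the last holds). Time passes only in rows, so rows that do not move let the fingers close. It gives the time, the measured TCP pose, the force, the opening and the grip force at its end, in the units of the state.
- robot.observe(): the state, without advancing time (a new reading comes with each control period).
- robot.get_image(name): name is "scene" or "top"; returns a dict with "pixels" (384x512x3 uint8, blue, green, red), "range_z" (384x512 float32, mm along the optical axis (not along the pixel's ray), 0 where there is no reading), "mtx" (3x3 intrinsics, pixels), "distortion" ([k1, k2, p1, p2, k3] as OpenCV has them; the pictures are not rectified), "pose" (4x4, takes a point from camera to world coordinates). Camera axes: x right, y up, looking along -z (the intrinsics and any distortion apply to the point x, -y, -z); pixel columns grow to the right and rows downward; lengths in mm; the calibration is good to about 2 mm. A picture is of the moment at which its call begins.
- robot.finish_job(): hands the job in; it is judged then, once.
The state is a dict: "time": time; "qpos": joint angles; "joint_vel": joint speeds; "joint_torque": joint torques, N m; "eef_pos": TCP position; "eef_rot": TCP orientation; "ft_force": force on the tool from outside, world axes, zero at the start; "torque": the same for the moment, N m; "width": finger opening in mm; "grip_force": force on a finger pad.
Only numpy, scipy, OpenCV 4.12 (cv2) and the standard library are available. Lean on these libraries where they do the work, as an engineer would, in place of code of your own. Each camera call takes 0.05 s, during which the arm holds its last target. There are 200 camera calls.

### The job

Hook the repaired green lamp onto the test rail at the blue band, then slide it along the rail, still hanging, until its hook sits in the middle of the yellow band, and let go of it. Then press the green test button on the control box fully down and release it. Do not topple the lamp, and leave the jar, the wire spool and the screwdriver where they are.

Things in the scene. Friction and masses are not known exactly. Their poses are not given: they have to be found in the camera images.
- lamp: Loose pendant lamp, 0.3 kg, standing on its flat underside; origin at that underside's centre, z up. Green shade 110 mm across, 56 mm high, brass neck to 78 mm, then a rigid dark C-shaped hook: a plate 12 mm thick (y) in its x-z plane, open towards its +x. Back leg at x = -22 mm, roof an inverted V (peak at x = 0), short tip leg at x = +22 mm ending at z = 128 mm; legs 10 mm wide.
- hook_seat (a point): Where the rail's axis lies once the hook hangs on it: x = y = 0, z = 155 mm of the lamp; lamp axes. Below the hook's tip the mouth is open from z = 128 mm down to a slanting bar (top at z = 88 mm at x = 0, 98 at x = -10): the rail enters from the lamp's +x side with its axis at about z = 112 mm of the lamp until at x = 0, then the lamp is lowered 43 mm onto it.
- grip_tab (a point): Gripping point of the orange tab on top of the hook: x = 0, y = 0, z = 192 mm of the lamp. The tab is 36 mm wide (x), 12 mm thick (y, to be pinched), from z = 168 to 210 mm; the lamp axes are the point's axes.
- rail: Fixed test rail: round steel bar 12 mm in diameter along its own y, axis 210 mm above the table, on two red posts (22 mm square, 222 mm high) at y = -215 and +215 mm, each on a foot 110 x 50 x 8 mm. Origin on the table under the middle of the bar.
- blue_band: Blue band painted on the rail, 50 mm long, where lamps are hooked on. Origin on the rail's axis at the middle of the band; y along the rail. Either band may be at either end of the rail; they lie 170 to 210 mm apart.
- yellow_band: Yellow band painted on the rail, 36 mm long, the test position. Origin on the rail's axis at the middle of the band; y along the rail.
- control_box: Fixed grey box 90 x 80 mm (x, y), 50 mm high, with the green test button on top; origin under its centre.
- test_button_top (a point): Centre of the top face of the green button (36 mm across) on the control box, in its unpressed state; it is pressed straight down.
- test_button (a joint): Travel of the test button: 0 = up, 0.008 m = fully down; a spring (5 N at full depth) returns it.
- wire_spool: Loose spool of brass wire, bystander, 64 mm across, 42 mm high, upright; origin under its centre.
- jar: Loose white jar with steel cap, bystander, 70 mm across, 100 mm high; origin under its centre.
- screwdriver: Loose screwdriver lying on the table beyond the rail, bystander; along its own x.
Not all that is in view belongs to the job. Of the things shaped like the lamp, the green one is meant.

How it is judged:
By the outcome, as a careful person would: the job done as asked, in the order asked, and still so for the second after the job is handed in, with the robot touching nothing.
It also fails if it takes over 64 s, if anything falls off the work surface, if the arm or the gripper's body presses on something with over 40 N, if the wrist force passes 120 N, or if a joint passes its speed limit or range.

## Working session

There is one attempt and no reset: what is moved stays moved. The work goes in short steps, Python scripts to look and compute and a tool call to move; the robot and the scene stay as the last step left them, time stands still between calls to the robot, and variables do not carry over. Pictures are saved under pics/ and viewed, at most 10 in all, crops included, and the job is handed in when it is done.

Besides the shell and the picture viewer there is one more tool, called after "Emit:" in YAML: its name, and indented under it one key for each argument. send_rows: Moves the arm, as the interface text tells. Scaled input: -1 to 1 covers 1000 mm each way for a shift and 2 pi rad each way for a turn. Its arguments: {"type":"object","properties":{"targets":{"type":"array"},"claw":{"type":"number"},"grip_force":{"type":"number"}},"required":["targets"]}

```bash
mkdir -p pics; cat > h.py <<'E'
import numpy as np, cv2
from workcell import robot
def grab(n):
    im=robot.get_image(n); return im
def cloud(im):
    d=im["range_z"]; h,w=d.shape
    u,v=np.meshgrid(np.arange(w),np.arange(h))
    p=cv2.undistortPoints(np.stack([u,v],-1).reshape(-1,1,2).astype(np.float64),np.array(im["mtx"],float),np.array(im["distortion"],float)).reshape(h,w,2)
    c=np.stack([p[...,0]*d,-p[...,1]*d,-d],-1)
    T=np.array(im["pose"]); return c@T[:3,:3].T+T[:3,3]
E
python3 - <<'E'
from h import *
print(robot.observe(), robot.tcp_to_grasp)
for n in("scene","top"):
    im=grab(n); cv2.imwrite(f"pics/{n}0.png",im["pixels"]); np.save(f"pics/{n}0.npy",cloud(im)); print(n,np.round(im["pose"],2).tolist(),(im["range_z"]>0).mean())
E
```

```text
{'time': 0.0, 'qpos': array([-1.11601021e+00,  2.41415225e-01,  3.68934036e-03,  1.33519149e+00,
       -2.96265844e-05,  1.57079527e+00]), 'joint_vel': array([-2.74582667e-04, -7.20606363e-06,  3.08973163e-04, -6.83652453e-04,
        2.35638479e-04,  1.06447687e-03]), 'joint_torque': array([ 6.37049525e-04, -3.72321296e+01,  2.52403897e+01,  1.70887378e-02,
        7.58080455e-05,  2.55813973e-06]), 'eef_pos': array([ 219.34320407, -448.60102954,  230.39852404]), 'eef_rot': array([-3.13947161e+00,  2.96242772e-05,  4.54787237e-01]), 'ft_force': array([ 0.37526226, -0.12645061,  0.43479947]), 'torque': array([-0.02294611, -0.02673523,  0.04553476]), 'grip_force': 0.0, 'width': 85.86319843518052} 18.700000000000003
scene [[-0.36, -0.52, 0.77, 1298.03], [0.93, -0.22, 0.28, 214.64], [0.02, 0.82, 0.57, 770.91], [0.0, 0.0, 0.0, 1.0]] 0.9959360758463541
top [[0.01, 1.0, -0.05, 390.06], [-1.0, 0.01, -0.03, -89.68], [-0.03, 0.05, 1.0, 1118.23], [0.0, 0.0, 0.0, 1.0]] 0.9962870279947916
```

View pics/scene0.png

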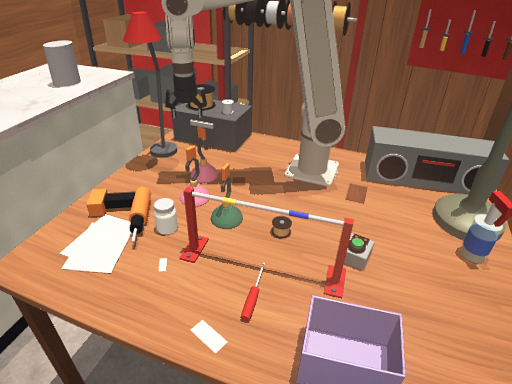

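View pics/top0.png

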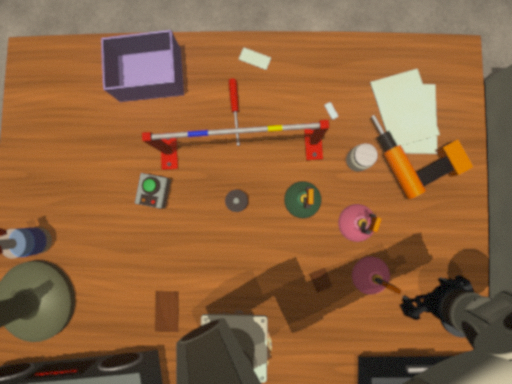

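The scene view shows the green lamp at (227,213), the yellow band at (229,201), the blue band at (299,214) and the button at (358,243). In the top view they are at (303,199), (275,128), (198,133) and (150,185). The pink lamps are distractors.

```bash
python3 - <<'E'
from h import *
R={'green':((40,60,30),(90,255,255)),'orange':((8,150,100),(24,255,255)),'yellow':((23,120,120),(34,255,255)),'blue':((108,120,80),(128,255,255)),'red':((0,180,80),(6,255,255))}
roi={'top':{'lamp':(280,178,328,222),'rail':(138,115,332,172),'btn':(132,168,175,212),'spool':(222,186,252,216),'jar':(345,140,380,174)},
'scene':{'lamp':(205,160,248,230),'rail':(178,180,360,300),'btn':(340,230,378,270),'spool':(268,212,296,240),'jar':(150,196,180,236)}}
jobs=[('lamp','green'),('lamp','orange'),('rail','yellow'),('rail','blue'),('btn','green')]
for n in('top','scene'):
    px=cv2.imread(f"pics/{n}0.png");P=np.load(f"pics/{n}0.npy");H=cv2.cvtColor(px,cv2.COLOR_BGR2HSV)
    for o,c in jobs:
        x0,y0,x1,y1=roi[n][o]
        m=np.zeros(H.shape[:2],bool);m[y0:y1,x0:x1]=cv2.inRange(H,*map(np.array,R[c]))[y0:y1,x0:x1]>0
        if c in('yellow','blue'): m&=P[...,2]>150
        if o=='lamp': m&=P[...,2]>(150 if c=='orange' else 5)
        q=P[m]; v,u=np.where(m)
        if len(q)==0: print(n,o,c,'none');continue
        print(n,o,c,len(q),'pix',u.mean().round(1),v.mean().round(1),'med',np.median(q,0).round(1),'p2',np.percentile(q,2,0).round(1),'p98',np.percentile(q,98,0).round(1))
        if c=='orange':
            q2=q[:,:2]; r=cv2.minAreaRect(q2.astype(np.float32));print(r)
    # rail bar fit
    x0,y0,x1,y1=roi[n]['rail'];q=P[y0:y1,x0:x1].reshape(-1,3);q=q[(q[:,2]>200)&(q[:,2]<219)]
    print(n,'rail',len(q),cv2.fitLine(q.astype(np.float32),cv2.DIST_HUBER,0,.01,.01).ravel().round(4),q.min(0).round(),q.max(0).round())
    x0,y0,x1,y1=roi[n]['rail'];q=P[y0:y1,x0:x1].reshape(-1,3);q=q[(q[:,2]>219)];
    for s in(1,-1):
        k=q[(q[:,1]+70)*s>0];print('post',len(k),k.mean(0).round(1))
    for o in('spool','jar','lamp'):
        x0,y0,x1,y1=roi[n][o];q=P[y0:y1,x0:x1].reshape(-1,3);q=q[q[:,2]>15];print(o,np.percentile(q,2,0).round(),np.percentile(q,98,0).round())
E
```

```text
top lamp green 690 pix 300.4 200.3 med [ 425.5 -182.2   35.5] p2 [ 386.2 -238.8   22. ] p98 [ 475.3 -147.8   58.8]
top lamp orange 106 pix 309.5 196.0 med [ 432.4 -193.4  210.9] p2 [ 390.1 -202.1  160.7] p98 [ 449.2  -89.7 1118.2]
((407.50665283203125, -154.07000732421875), (35.23037338256836, 128.69918823242188), 30.470399856567383)
top rail yellow 83 pix 274.8 127.6 med [ 594.9 -109.7  216.9] p2 [ 589.9 -126.5  212.8] p98 [602.3 -92.1 219.8]
top rail blue 82 pix 197.0 133.0 med [581.   78.  217.2] p2 [575.9  56.4 214.1] p98 [586.3  99.5 220.1]
top btn green 157 pix 148.8 184.7 med [464.3 237.   74.3] p2 [447.8 219.6  61. ] p98 [484.4 257.9  78.5]
top rail 870 [-7.580000e-02  9.971000e-01  1.000000e-04  5.879678e+02 -1.103430e+01
  2.157105e+02] [ 562. -236.  201.] [613. 209. 219.]
post 111 [576.1 149.6 221.6]
post 148 [ 543.2 -177.4  476.5]
spool [395. -34.  39.] [452.  24.  49.]
jar [ 517. -383.   22.] [ 580. -323.  105.]
lamp [ 386. -242.   18.] [ 478. -147.  213.]
scene lamp green 431 pix 225.2 216.6 med [ 464.5 -184.    31.3] p2 [ 424.3 -237.5    6.9] p98 [ 488.9 -149.8   58.2]
[... 170 characters left out ...]
4375, 37.032169342041016), 26.26735496520996)
scene rail yellow 47 pix 228.9 199.4 med [ 601.5 -108.8  216.7] p2 [ 595.7 -125.8  212.2] p98 [605.1 -91.8 219.2]
scene rail blue 89 pix 298.2 214.2 med [588.6  77.3 214.9] p2 [583.2  53.9 207.9] p98 [592.9 100.2 219.1]
scene btn green 100 pix 357.6 242.5 med [471.2 238.4  73.7] p2 [431.6 221.5  51.1] p98 [486.2 253.   76.1]
scene rail 843 [-7.550000e-02  9.971000e-01  1.100000e-03  5.943658e+02 -5.829500e+00
  2.137305e+02] [ 572. -237.  200.] [620. 212. 219.]
post 157 [1018.4  204.4  557.6]
post 49 [ 608.8 -221.6  222.3]
spool [401. -32.  17.] [594.  69. 216.]
jar [ 531. -382.   18.] [ 588. -324.  103.]
lamp [ 208. -377.   17.] [608. -63. 219.]
```

```bash
python3 - <<'E'
import cv2,numpy as np
a=cv2.imread("pics/scene0.png")[150:240,180:260];b=cv2.imread("pics/top0.png")[170:230,270:340]
a=cv2.resize(a,None,fx=5,fy=5,interpolation=2);b=cv2.resize(b,(400,450) ,interpolation=2)
cv2.imwrite("pics/c1.png",np.hstack([a,b]))
E
```

```text
(no output)
```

View pics/c1.png

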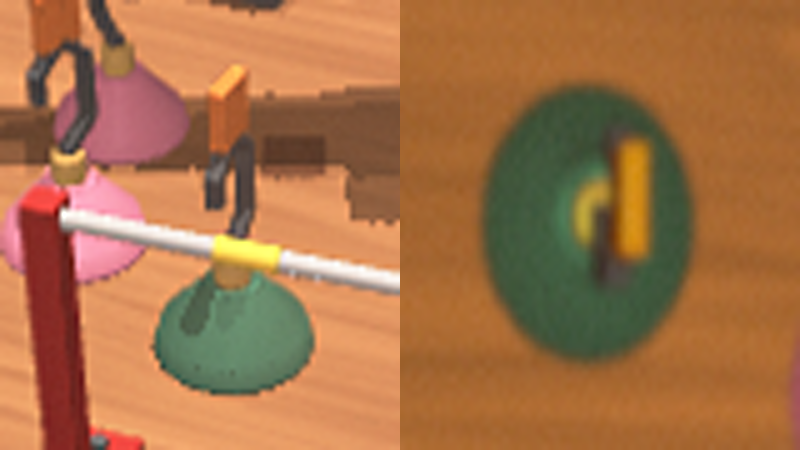

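The crop shows the hook's short tip leg on the robot-far side (crop left, lower), so the lamp's +x points roughly along world +x, towards the rail. Next I measure the tab's pose exactly.

```bash
python3 - <<'E'
from h import *
for n,(x0,y0,x1,y1) in {'top':(295,180,325,215),'scene':(215,160,236,190)}.items():
    px=cv2.imread(f"pics/{n}0.png");P=np.load(f"pics/{n}0.npy");H=cv2.cvtColor(px,cv2.COLOR_BGR2HSV)
    m=np.zeros(H.shape[:2],bool);m[y0:y1,x0:x1]=cv2.inRange(H,np.array((6,120,60)),np.array((24,255,255)))[y0:y1,x0:x1]>0
    for lo,hi in((160,215),(203,216)):
        k=m&(P[...,2]>lo)&(P[...,2]<hi);q=P[k]
        f=cv2.fitLine(q[:,:2].astype(np.float32),cv2.DIST_HUBER,0,.01,.01).ravel()
        t=(q[:,:2]-q[:,:2].mean(0))@f[:2];s=(q[:,:2]-q[:,:2].mean(0))@np.array([-f[1],f[0]])
        print(n,lo,len(q),q.mean(0).round(1),'rect',cv2.minAreaRect(q[:,:2].astype(np.float32)),'deg',np.degrees(np.arctan2(f[1],f[0])).round(1),np.ptp(t).round(1),np.ptp(s).round(1), 'z',np.percentile(q[:,2],[2,98]).round())
    # shade fit: circle least squares at several heights
    q=P[y0-5:y1+45,x0-20:x1+25]
    g=cv2.inRange(H,np.array((40,50,20)),np.array((90,255,255)))>0
    P2=P.copy();k=g&(P[...,2]>3)&(P[...,2]<60)&(abs(P[...,0]-432)<70)&(abs(P[...,1]+190)<70);q=P[k]
    # rings of a revolved shade: x^2+y^2 = 2ax+2by+ c0+c1 z+c2 z^2
    A=np.c_[2*q[:,:2],np.ones(len(q)),q[:,2],q[:,2]**2];b=(q[:,:2]**2).sum(1)
    print('shade axis',np.linalg.lstsq(A,b,rcond=None)[0][:2].round(1),len(q))
E
```

```text
top 160 106 [ 432.2 -194.   202.4] rect ((431.9577331542969, -195.64772033691406), (12.426352500915527, 35.233036041259766), 87.95350646972656) deg -3.1 35.2 12.5 z [162. 214.]
top 203 78 [ 432.7 -195.2  211. ] rect ((432.4023742675781, -195.58921813964844), (12.17745590209961, 33.931732177734375), 86.46347045898438) deg 0.2 33.5 12.6 z [207. 214.]
shade axis [ 432.2 -195.8] 683
scene 160 117 [ 439.7 -194.   192.6] rect ((435.37261962890625, -195.82200622558594), (12.648077964782715, 39.14409255981445), 87.91681671142578) deg -5.1 39.3 12.9 z [166. 212.]
scene 203 37 [ 438.3 -195.   209.5] rect ((435.8263854980469, -195.63270568847656), (12.259303092956543, 36.07152557373047), 85.51273345947266) deg -2.7 36.0 12.6 z [204. 213.]
shade axis [ 435.4 -196.5] 556
```

Emit:
send_rows:
  targets:
    - [0,0,-0.02,0.027]
    - [0,0,-0.02,0.027]
    - [0,0,0,0.027]
  claw: 60
  grip_force: 40

```text
time: 0.48
eef_pos: [219.9, -449.8, 272.6]
eef_rot: [3.139, -0.001, -0.06]
ft_force: [0.3, -0.8, -0.7]
width: 59.9
grip_force: 0.0
```

```bash
cat > d.py <<'E'
import sys
from h import *
x,y,z,yaw=map(float,sys.argv[1:5]); s=robot.observe(); p=s["eef_pos"]; w=s["eef_rot"]
R=cv2.Rodrigues(np.array([0,0,w[2]]))[0]@np.diag([1,-1,-1])
print('t',s["time"],'pos',p.round(1),'rot',np.round(w,4),'F',s["ft_force"].round(1),'w',round(s["width"],1),'g',round(s["grip_force"],1))
print('tool shift/1000',((R.T@(np.array([x,y,z])-p))/1000).round(4),'turn',round(-(yaw-w[2])/(2*np.pi),4))
E
python3 d.py 433.7 -195.8 270 -0.052
```

```text
t 0.475 pos [ 219.9 -449.8  272.6] rot [ 3.1395e+00 -1.2000e-03 -5.9700e-02] F [ 0.3 -0.8 -0.7] w 59.9 g 0.0
tool shift/1000 [ 0.1982 -0.2663  0.0026] turn -0.0012
```

Emit:
send_rows:
  targets:
    - [0.033,-0.044,0,0]
    - [0.033,-0.044,0,0]
    - [0.033,-0.044,0,0]
    - [0.033,-0.044,0,0]
    - [0.033,-0.044,0,0]

```text
time: 1.1
eef_pos: [397.0, -236.9, 271.0]
eef_rot: [-3.141, 0.0, -0.054]
ft_force: [0.8, -0.4, 0.7]
width: 60.1
grip_force: 0.0
```

Emit:
send_rows:
  targets:
    - [0.02,-0.03,0,0]
    - [0.013,-0.016,0,-0.001]
    - [0,0,0,0]
    - [0,0,0,0]

```text
time: 1.6
eef_pos: [431.2, -194.5, 271.0]
eef_rot: [-3.142, 0.001, -0.048]
ft_force: [-0.4, -0.1, 0.3]
width: 60.3
grip_force: 0.0
```

```bash
python3 d.py 433.7 -195.8 173 -0.052
```

```text
t 1.6 pos [ 431.2 -194.5  271. ] rot [-3.1416e+00  1.1000e-03 -4.8100e-02] F [-0.4 -0.1  0.3] w 60.3 g 0.0
tool shift/1000 [0.0025 0.0012 0.098 ] turn 0.0006
```

Emit:
send_rows:
  targets:
    - [0.0025,0.001,0.04,0]
    - [0,0,0.04,0]
    - [0,0,0.018,0]
    - [0,0,0,0]

```text
time: 2.1
eef_pos: [432.3, -195.7, 171.9]
eef_rot: [-3.14, 0.004, -0.05]
ft_force: [0.3, 0.8, 0.6]
width: 59.7
grip_force: 0.0
```

```bash
python3 - <<'E'
from h import *
im=grab("scene");cv2.imwrite("pics/g1.png",cv2.resize(im["pixels"][90:240,150:350],None,fx=4,fy=4,interpolation=2))
E
python3 d.py 433.7 -195.8 173 -0.052
```

```text
t 2.15 pos [ 433.4 -196.   173.2] rot [-3.1413e+00  1.2000e-03 -4.9500e-02] F [0.8 0.2 0.2] w 59.9 g 0.0
tool shift/1000 [ 0.0003 -0.0002  0.0002] turn 0.0004
```

View pics/g1.png

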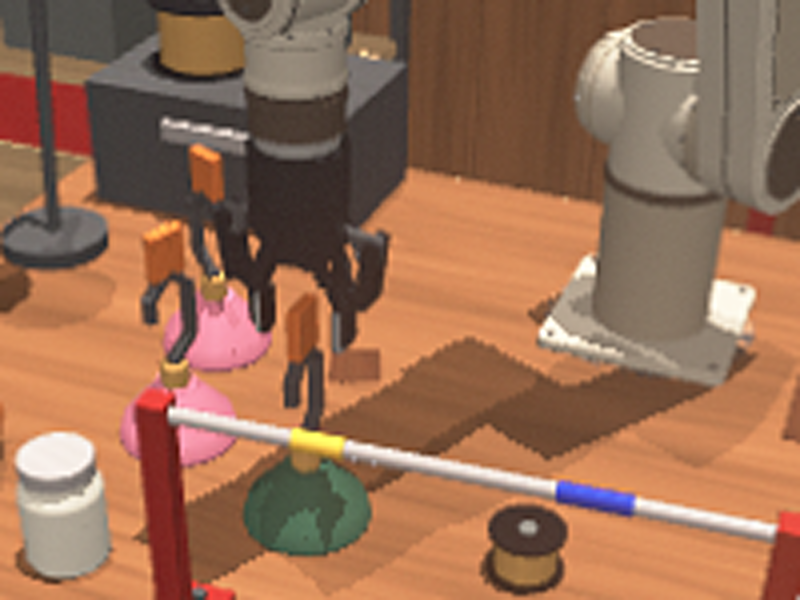

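The tab (crop ≈(303,328)) stands midway between the open fingers (≈(265,305) and (342,325)), so I close.

Emit:
send_rows:
  targets:
    - [0,0,0,0]
    - [0,0,0,0]
    - [0,0,0,0]
    - [0,0,0,0]
    - [0,0,0,0]
  claw: 0
  grip_force: 70

```text
time: 2.78
eef_pos: [435.1, -195.6, 174.3]
eef_rot: [3.141, -0.002, -0.048]
ft_force: [1.5, 0.7, 5.4]
width: 10.9
grip_force: 68.8
```

Emit:
send_rows:
  targets:
    - [0,0,0,0]
    - [0,0,-0.02,0]
    - [0,0,-0.03,0]
    - [0,0,-0.03,0]
    - [0,0,0,0]

```text
time: 3.4
eef_pos: [435.1, -195.8, 254.5]
eef_rot: [3.14, -0.003, -0.048]
ft_force: [0.9, 0.0, -3.7]
width: 11.0
grip_force: 68.0
```

```bash
python3 d.py 498.4 71.3 271.5 0.0757
```

```text
t 3.4 pos [ 435.1 -195.8  254.5] rot [ 3.1403e+00 -2.9000e-03 -4.7700e-02] F [ 0.9  0.  -3.7] w 11.0 g 68.0
tool shift/1000 [ 0.0505 -0.2698 -0.017 ] turn -0.0196
```

Move gently, about 30 mm per row, to limit swinging.

Emit:
send_rows:
  targets:
    - [0.005,-0.02,-0.017,0]
    - [0.006,-0.035,0,0]
    - [0.006,-0.035,0,0]
    - [0.006,-0.035,0,0]
    - [0.006,-0.035,0,0]

```text
time: 4.03
eef_pos: [469.8, -35.8, 267.7]
eef_rot: [-3.142, 0.004, -0.048]
ft_force: [1.4, 0.9, -3.3]
width: 11.0
grip_force: 68.3
```

Emit:
send_rows:
  targets:
    - [0.006,-0.035,0,0]
    - [0.006,-0.035,0,0]
    - [0.006,-0.025,0,0]
    - [0.004,-0.015,0,-0.0098]
    - [0,0,0,-0.0098]

```text
time: 4.65
eef_pos: [495.6, 30.7, 271.5]
eef_rot: [-3.108, -0.004, 0.138]
ft_force: [-0.1, 0.2, -2.2]
width: 11.4
grip_force: 68.3
```

Emit:
send_rows:
  targets:
    - [0,0,0,0]
    - [0,0,0,0]

```text
time: 4.9
eef_pos: [495.2, 29.9, 271.7]
eef_rot: [-3.108, -0.004, 0.133]
ft_force: [-1.0, -0.3, -2.7]
width: 11.2
grip_force: 68.3
```

```bash
python3 d.py 498.4 71.3 271.5 0.0757; python3 - <<'E'
from h import *
im=grab("scene");cv2.imwrite("pics/g2.png",cv2.resize(im["pixels"][100:270,220:400],None,fx=3.5,fy=3.5,interpolation=2))
P=cloud(im);H=cv2.cvtColor(im["pixels"],cv2.COLOR_BGR2HSV)
m=cv2.inRange(H,np.array((6,120,60)),np.array((24,255,255)))>0
k=m&(P[...,2]>240)&(P[...,2]<330)&(abs(P[...,0]-500)<60)&(abs(P[...,1]-71)<60);q=P[k];print('tab',len(q),np.percentile(q,[2,50,98],axis=0).round(1).tolist())
g=cv2.inRange(H,np.array((40,50,20)),np.array((90,255,255)))>0
k=g&(P[...,2]>60)&(P[...,2]<170)&(abs(P[...,0]-500)<80)&(abs(P[...,1]-71)<80);q=P[k]
A=np.c_[2*q[:,:2],np.ones(len(q)),q[:,2],q[:,2]**2];b=(q[:,:2]**2).sum(1)
print('shade',np.linalg.lstsq(A,b,rcond=None)[0][:2].round(1),np.percentile(q[:,2],[1,99]).round(1))
E
```

```text
t 4.9 pos [495.2  29.9 271.7] rot [-3.1077 -0.0039  0.1328] F [-1.  -0.3 -2.7] w 11.2 g 68.3
tool shift/1000 [ 0.0086 -0.0407  0.0002] turn 0.0091
tab 105 [[483.2, 17.0, 265.1], [510.5, 28.7, 294.8], [513.8, 35.9, 323.5]]
shade [494.6  34.3] [101.9 154.9]
```

View pics/g2.png

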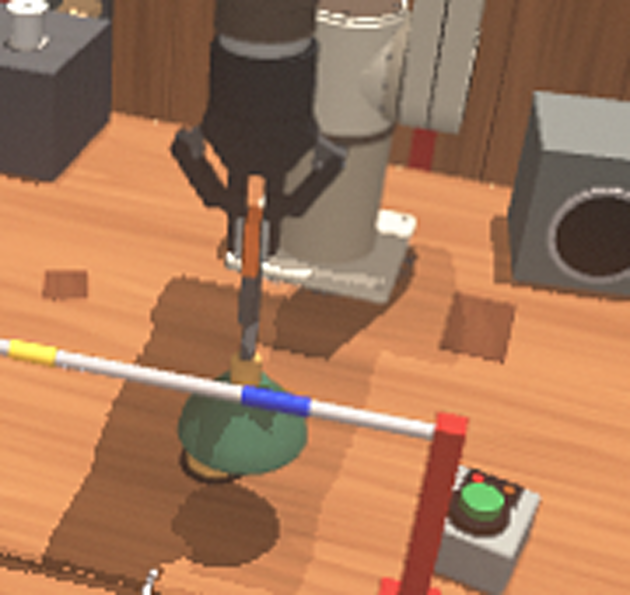

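The lamp hangs upright in the gripper (tab at crop (255,230)), short of the blue band at (275,402). The pose lags with a slight tilt, so I check the joints.

```bash
python3 -c "
from h import *
s=robot.observe();print(s['qpos'].round(3),s['joint_vel'].round(3),s['joint_torque'].round(1),s['torque'].round(2))"
```

```text
[0.039 0.219 0.081 1.432 0.034 3.048] [ 0.001 -0.002 -0.    -0.     0.001  0.001] [  0.1 -37.9  26.8  -0.    0.2   0. ] [-0.04  0.    0.02]
```

Joint 6 is at its limit (yaw = q1 − q6 + π). A hook yaw about 7° off the rail's normal at the blue band is within the hook's clearance, and I can align it while sliding. First I turn back into range.

Emit:
send_rows:
  targets:
    - [0,0,0,-0.014]
    - [0,0,0,0]
    - [0,0,0,0]

```text
time: 5.32
eef_pos: [495.2, 29.9, 271.8]
eef_rot: [-3.108, -0.007, 0.22]
ft_force: [-0.4, -0.1, -2.5]
width: 11.3
grip_force: 68.3
```

```bash
python3 d.py 498.4 62 271.5 0.22;python3 -c "
from h import *
s=robot.observe();print(s['qpos'].round(3))"
```

```text
t 5.325 pos [495.2  29.9 271.8] rot [-3.1081 -0.0068  0.2198] F [-0.4 -0.1 -2.5] w 11.3 g 68.3
tool shift/1000 [ 0.0101 -0.0307  0.0003] turn -0.0
[0.039 0.218 0.081 1.432 0.034 2.961]
```

```bash
sed -i 's/^R=.*/from scipy.spatial.transform import Rotation as Ro\nR=Ro.from_euler("xyz",w).as_matrix()/' d.py; python3 d.py 500 60 271.5 0.235;python3 d.py 584 66 271.5 0.235
```

```text
t 5.325 pos [495.2  29.9 271.8] rot [-3.1081 -0.0068  0.2198] F [-0.4 -0.1 -2.5] w 11.3 g 68.3
tool shift/1000 [ 0.0113 -0.0283  0.0013] turn -0.0024
t 5.325 pos [495.2  29.9 271.8] rot [-3.1081 -0.0068  0.2198] F [-0.4 -0.1 -2.5] w 11.3 g 68.3
tool shift/1000 [ 0.0945 -0.0159  0.0014] turn -0.0024
```

Emit:
send_rows:
  targets:
    - [0.005,-0.014,0.0006,-0.0024]
    - [0.006,-0.014,0.0007,0]
    - [0,0,0,0]
    - [0,0,0,0]

```text
time: 5.82
eef_pos: [499.5, 60.1, 271.3]
eef_rot: [-3.109, -0.007, 0.237]
ft_force: [1.0, 0.4, -2.9]
width: 11.2
grip_force: 68.4
```

```bash
python3 d.py 584 66 271.8 0.235
```

```text
t 5.825 pos [499.5  60.1 271.3] rot [-3.1086 -0.0069  0.2372] F [ 1.   0.4 -2.9] w 11.2 g 68.4
tool shift/1000 [ 0.0835  0.0141 -0.0004] turn 0.0003
```

Emit:
send_rows:
  targets:
    - [0.02,0.0035,0,0]
    - [0.02,0.0035,0,0]
    - [0.02,0.0035,0,0]
    - [0.015,0.0025,-0.0004,0]
    - [0.0085,0.001,0,0]

```text
time: 6.45
eef_pos: [584.6, 65.3, 271.6]
eef_rot: [-3.108, -0.007, 0.236]
ft_force: [-0.3, 0.1, -3.3]
width: 11.0
grip_force: 68.3
```

Emit:
send_rows:
  targets:
    - [0,0,0,0.001]
    - [0,0,0,0]
    - [0,0,0,0]

```text
time: 6.82
eef_pos: [583.6, 65.6, 272.3]
eef_rot: [-3.108, -0.007, 0.23]
ft_force: [-0.1, 0.2, -3.1]
width: 11.3
grip_force: 68.3
```

```bash
python3 d.py 584 66 228.5 0.21; python3 - <<'E'
from h import *
a=grab("scene")["pixels"][140:260,240:370];b=grab("top")["pixels"][90:210,160:260]
cv2.imwrite("pics/g3.png",np.hstack([cv2.resize(a,(455,420),interpolation=2),cv2.resize(b,(340,420),interpolation=2)]))
E
```

```text
t 6.825 pos [583.6  65.6 272.3] rot [-3.1082 -0.0071  0.2301] F [-0.1  0.2 -3.1] w 11.3 g 68.3
tool shift/1000 [0.0002 0.0012 0.0437] turn 0.0032
```

View pics/g3.png

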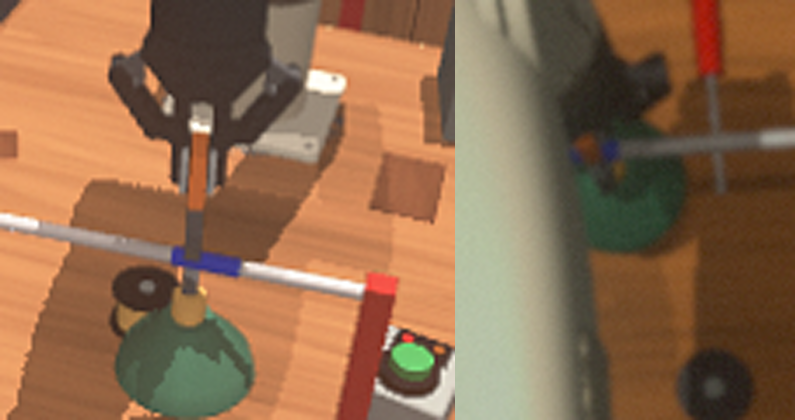

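The hook's mouth is around the blue band: crop left (193,255), band (172–240, 262). Now I lower.

Emit:
send_rows:
  targets:
    - [0,0.0004,0.015,0.002]
    - [0,0.0004,0.013,0]
    - [0,0.0003,0.01,0]
    - [0,0,0.002,0]
    - [0,0,0,0]

```text
time: 7.55
eef_pos: [584.1, 66.0, 231.8]
eef_rot: [-3.108, -0.006, 0.218]
ft_force: [-0.9, -1.0, -2.7]
width: 11.2
grip_force: 68.4
```

Emit:
send_rows:
  targets:
    - [0,0,0.0015,0]
    - [0,0,0,0]

```text
time: 7.8
eef_pos: [584.4, 66.1, 230.7]
eef_rot: [-3.108, -0.007, 0.218]
ft_force: [0.4, -0.2, -3.1]
width: 11.4
grip_force: 68.4
```

Emit:
send_rows:
  targets:
    - [0,0,0.001,0]
    - [0,0,0,0]

```text
time: 8.05
eef_pos: [584.8, 66.1, 230.0]
eef_rot: [-3.108, -0.008, 0.218]
ft_force: [-0.1, -1.1, -1.3]
width: 11.1
grip_force: 68.5
```

Emit:
send_rows:
  targets:
    - [0,0,0.001,0]
    - [0,0,0,0]

```text
time: 8.3
eef_pos: [585.1, 66.2, 229.5]
eef_rot: [-3.108, -0.009, 0.217]
ft_force: [1.2, -0.3, 3.8]
width: 11.3
grip_force: 69.1
```

Emit:
send_rows:
  targets:
    - [0,0,0.001,0]
    - [0,0,0,0]

```text
time: 8.55
eef_pos: [585.2, 66.2, 229.4]
eef_rot: [-3.109, -0.01, 0.217]
ft_force: [0.2, 0.0, 6.1]
width: 11.3
grip_force: 69.9
```

Seated: contact force rose from −3 to +6 N. I back off slightly and slide towards yellow along the rail.

Emit:
send_rows:
  targets:
    - [-0.0007,0.005,-0.0012,0]
    - [-0.0021,0.015,-0.0005,0]
    - [-0.0021,0.015,-0.0005,0.004]
    - [-0.0018,0.015,-0.0005,0.004]
    - [0,0,0,0]

```text
time: 9.18
eef_pos: [589.1, 14.8, 229.2]
eef_rot: [-3.109, -0.007, 0.166]
ft_force: [2.2, -0.7, 3.5]
width: 11.3
grip_force: 69.4
```

```bash
python3 d.py 590.2 0 229.5 0.0757;python3 d.py 598.5 -109.8 229.5 0.0757
```

```text
t 9.175 pos [589.1  14.8 229.2] rot [-3.1093 -0.0074  0.1663] F [ 2.2 -0.7  3.5] w 11.3 g 69.4
tool shift/1000 [-0.0013  0.0148 -0.0007] turn 0.0144
t 9.175 pos [589.1  14.8 229.2] rot [-3.1093 -0.0074  0.1663] F [ 2.2 -0.7  3.5] w 11.3 g 69.4
tool shift/1000 [-0.0113  0.1244 -0.0044] turn 0.0144
```

Emit:
send_rows:
  targets:
    - [-0.0012,0.015,-0.0006,0.005]
    - [-0.0009,0.015,-0.0005,0.005]
    - [-0.0003,0.015,-0.0005,0.0044]
    - [0,0.015,-0.0005,0]
    - [0,0.015,-0.0005,0]

```text
time: 9.8
eef_pos: [594.5, -56.6, 229.0]
eef_rot: [-3.103, -0.003, 0.079]
ft_force: [1.9, 7.6, 4.7]
width: 11.1
grip_force: 69.4
```

```bash
python3 d.py 598.5 -109.8 229.5 0.0757
```

```text
t 9.8 pos [594.5 -56.6 229. ] rot [-3.1025 -0.0035  0.0792] F [1.9 7.6 4.7] w 11.1 g 69.4
tool shift/1000 [-0.0003  0.0533 -0.0025] turn 0.0006
```

Emit:
send_rows:
  targets:
    - [0,0.012,-0.0012,0]
    - [0,0.012,-0.0004,0]
    - [0,0.012,-0.0004,0]
    - [0,0.012,-0.0004,0]
    - [0,0,0,0]

```text
time: 10.42
eef_pos: [598.3, -108.2, 229.1]
eef_rot: [-3.109, -0.003, 0.076]
ft_force: [3.6, -0.5, 1.0]
width: 11.3
grip_force: 69.1
```

```bash
python3 d.py 598.5 -109.8 229.5 0.0757; python3 - <<'E'
from h import *
a=grab("scene");b=grab("top")
cv2.imwrite("pics/g4.png",np.hstack([cv2.resize(a["pixels"][130:250,165:295],(455,420),interpolation=2),cv2.resize(b["pixels"][90:190,230:330],(340,420),interpolation=2)]))
for n,im in(("scene",a),("top",b)):
    P=cloud(im);H=cv2.cvtColor(im["pixels"],cv2.COLOR_BGR2HSV);near=(abs(P[...,0]-598)<70)&(abs(P[...,1]+107)<70)
    for c,l,h,z0,z1 in(("yellow",(23,120,120),(34,255,255),203,222),("tab",(6,120,60),(20,255,255),222,275),("shade",(40,50,20),(90,255,255),55,115)):
        q=P[near&(cv2.inRange(H,np.array(l),np.array(h))>0)&(P[...,2]>z0)&(P[...,2]<z1)]
        if len(q)>3: print(n,c,len(q),np.percentile(q,[3,50,97],axis=0).round(1).tolist())
E
```

```text
t 10.425 pos [ 598.3 -108.2  229.1] rot [-3.1091e+00 -2.6000e-03  7.5800e-02] F [ 3.6 -0.5  1. ] w 11.3 g 69.1
tool shift/1000 [ 0.      0.0016 -0.0004] turn 0.0
scene tab 106 [[590.6, -115.9, 224.8], [613.7, -107.6, 251.4], [617.2, -92.3, 266.6]]
scene shade 807 [[582.7, -141.8, 61.9], [625.0, -89.9, 85.8], [649.8, -54.4, 111.6]]
```

View pics/g4.png

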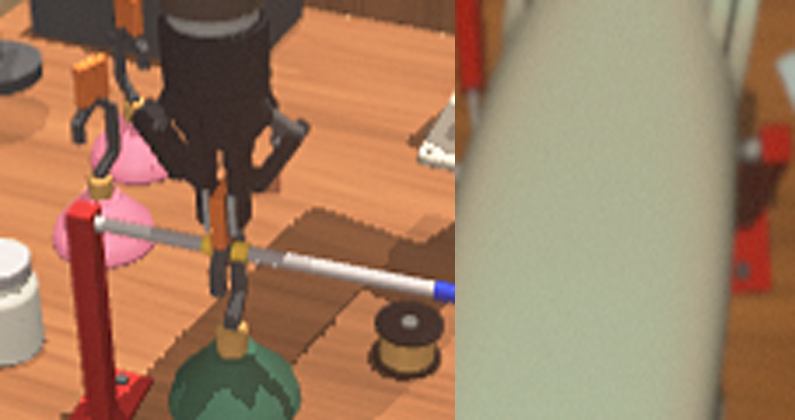

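The hook sits on the yellow band, with yellow visible both sides at crop (207,243) and (240,252). The lamp leans slightly and its seat is about 2.5 mm short, so I nudge, seat and release.

Emit:
send_rows:
  targets:
    - [0,0.0025,0,0]
    - [0,0,0.0008,0]
    - [0,0,0,0]

```text
time: 10.9
eef_pos: [598.3, -108.5, 229.1]
eef_rot: [-3.106, -0.003, 0.078]
ft_force: [4.0, 3.6, 4.0]
width: 11.1
grip_force: 69.5
```

Emit:
send_rows:
  targets:
    - [0,0,0,0]
    - [0,0,0,0]
    - [0,0,0,0]
    - [0,0,0,0]
    - [0,0,0,0]
  claw: 40

```text
time: 11.52
eef_pos: [597.9, -109.6, 228.3]
eef_rot: [-3.108, -0.002, 0.077]
ft_force: [-0.3, 0.6, 0.3]
width: 40.0
grip_force: 0.0
```

Emit:
send_rows:
  targets:
    - [0,0,-0.02,0]
    - [0,0,-0.03,0]
    - [0,0,-0.04,0]
    - [0,0,0,0]
    - [0,0,0,0]

```text
time: 12.15
eef_pos: [598.0, -112.6, 317.9]
eef_rot: [-3.107, -0.002, 0.077]
ft_force: [-0.4, 1.1, -1.2]
width: 39.8
grip_force: 0.0
```

```bash
python3 d.py 520 0 330 0.3; cat > m.py <<'E'
from h import *
for n in("scene","top"):
    im=grab(n);cv2.imwrite(f"pics/m_{n}.png",im["pixels"])
    P=cloud(im);H=cv2.cvtColor(im["pixels"],cv2.COLOR_BGR2HSV);near=(abs(P[...,0]-598)<70)&(abs(P[...,1]+107)<70)
    for c,l,h,z0,z1 in(("yellow",(23,120,120),(34,255,255),203,222),("tab",(6,120,60),(20,255,255),222,275),("hook",(0,0,0),(180,90,90),200,222),("shade",(40,50,20),(90,255,255),55,115)):
        q=P[near&(cv2.inRange(H,np.array(l),np.array(h))>0)&(P[...,2]>z0)&(P[...,2]<z1)]
        if len(q)>3: print(n,c,len(q),np.percentile(q,[3,50,97],axis=0).round(1).tolist())
E
python3 m.py
```

```text
t 12.15 pos [ 598.  -112.6  317.9] rot [-3.1075e+00 -1.6000e-03  7.6800e-02] F [-0.4  1.1 -1.2] w 39.8 g 0.0
tool shift/1000 [-0.0691 -0.1186 -0.0082] turn -0.0355
scene yellow 6 [[594.9, -98.8, 216.8], [598.4, -95.6, 218.0], [602.0, -93.8, 218.2]]
scene tab 156 [[582.2, -114.1, 224.5], [607.3, -105.1, 250.2], [616.4, -102.3, 266.5]]
scene hook 38 [[584.8, -111.1, 201.7], [618.7, -105.6, 211.7], [625.4, -101.8, 219.8]]
scene shade 809 [[583.6, -146.7, 61.0], [626.3, -94.5, 85.1], [651.3, -59.9, 111.3]]
```

Emit:
send_rows:
  targets:
    - [0,0,-0.01,-0.02]
    - [-0.02,0,0,-0.026]
    - [-0.02,0,0,-0.026]
    - [-0.02,0,0,-0.026]
    - [0,0,0,0]
  claw: 0

```text
time: 12.88
eef_pos: [541.4, -134.5, 327.0]
eef_rot: [-3.113, -0.02, 0.689]
ft_force: [-0.2, -0.7, 1.2]
width: -0.2
grip_force: 0.0
```

```bash
python3 d.py 467 238 200 0.7;python3 m.py
```

```text
t 12.875 pos [ 541.4 -134.5  327. ] rot [-3.1133 -0.0201  0.6895] F [-0.2 -0.7  1.2] w -0.2 g 0.0
tool shift/1000 [ 0.177  -0.3309  0.14  ] turn -0.0017
scene yellow 21 [[597.8, -125.8, 213.4], [600.9, -99.7, 217.5], [604.4, -91.9, 219.7]]
scene tab 154 [[581.6, -114.0, 224.6], [607.1, -105.2, 250.5], [616.7, -102.5, 266.1]]
scene hook 18 [[579.8, -111.2, 201.2], [615.3, -105.4, 213.7], [625.1, -101.6, 217.9]]
scene shade 813 [[584.5, -146.4, 61.3], [626.1, -94.9, 85.4], [651.3, -59.5, 111.3]]
```

Emit:
send_rows:
  targets:
    - [0.025,-0.047,0.01,0]
    - [0.025,-0.047,0.01,0]
    - [0.025,-0.047,0.01,0]
    - [0.025,-0.047,0.01,0]
    - [0.025,-0.047,0.01,0]

```text
time: 13.6
eef_pos: [488.5, 130.4, 285.9]
eef_rot: [-3.115, -0.021, 0.691]
ft_force: [0.3, -0.6, -0.5]
width: -0.3
grip_force: 0.0
```

Emit:
send_rows:
  targets:
    - [0.025,-0.047,0.02,0]
    - [0.02,-0.04,0.02,0]
    - [0.005,-0.009,0.02,0]
    - [0,0,0,0]
    - [0,0,0,0]

```text
time: 14.22
eef_pos: [466.3, 235.9, 230.6]
eef_rot: [-3.115, -0.021, 0.692]
ft_force: [-0.3, 0.2, 0.4]
width: -0.0
grip_force: 0.0
```

```bash
python3 d.py 467 238 80 0.7; python3 - <<'E'
from h import *
im=grab("top");P=cloud(im);px=im["pixels"];H=cv2.cvtColor(px,cv2.COLOR_BGR2HSV);near=(abs(P[...,0]-598)<70)&(abs(P[...,1]+107)<70)
for c,l,h,z0,z1 in(("yellow",(23,120,120),(34,255,255),203,222),("tab",(6,120,60),(20,255,255),222,275),("shade",(40,50,20),(90,255,255),55,115)):
    q=P[near&(cv2.inRange(H,np.array(l),np.array(h))>0)&(P[...,2]>z0)&(P[...,2]<z1)]
    if len(q)>3: print(c,len(q),np.percentile(q,[3,50,97],axis=0).round(1).tolist(),q.min(0).round(1),q.max(0).round(1))
cv2.imwrite("pics/t5.png",np.hstack([cv2.resize(px[90:190,230:330],(400,400),interpolation=2),cv2.resize(px[130:230,110:210],(400,400),interpolation=2)]))
E
```

```text
t 14.225 pos [466.3 235.9 230.6] rot [-3.1151 -0.0214  0.6915] F [-0.3  0.2  0.4] w -0.0 g 0.0
tool shift/1000 [-0.0013  0.0028  0.1506] turn -0.0013
yellow 52 [[588.8, -126.6, 209.7], [594.4, -100.2, 216.7], [602.1, -90.6, 220.2]] [ 588.1 -126.6  208.5] [602.6 -90.5 221.2]
tab 106 [[578.0, -113.5, 234.4], [594.8, -108.5, 264.7], [612.4, -101.8, 268.5]] [ 577.8 -115.5  225.3] [ 613.4 -101.6  269. ]
shade 618 [[548.1, -154.1, 72.1], [574.1, -107.8, 89.7], [607.9, -66.1, 111.3]] [ 545.5 -158.    65.7] [638.6 -60.6 114.3]
```

View pics/t5.png

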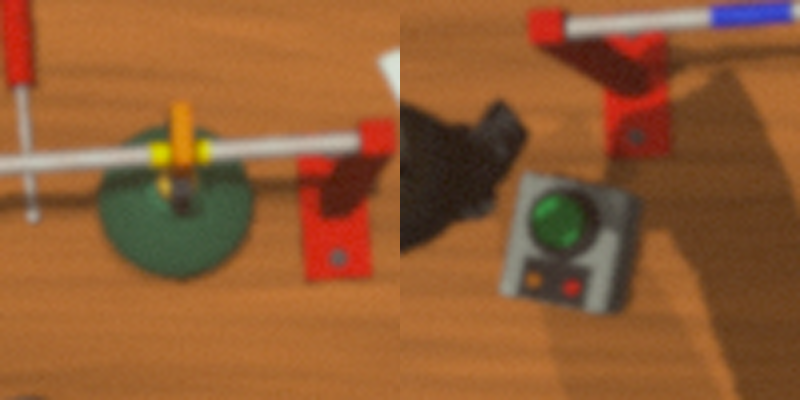

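The lamp hangs centred on yellow: the tab spans y −115.5 to −101.6, the band −126.6 to −90.5. The button is unobstructed at (555,220) in the right-hand crop. Next I descend to it.

Emit:
send_rows:
  targets:
    - [0,0.001,0.04,0]
    - [-0.001,0.001,0.045,0]
    - [0,0.001,0.04,0]
    - [0,0,0.023,0]
    - [0,0,0,0]

```text
time: 14.9
eef_pos: [466.4, 236.7, 81.3]
eef_rot: [-3.114, -0.018, 0.69]
ft_force: [0.4, -0.3, 1.0]
width: -0.1
grip_force: 0.0
```

Emit:
send_rows:
  targets:
    - [0,0,0.006,0]
    - [0,0,0.004,0]
    - [0,0,0,0]

```text
time: 15.28
eef_pos: [468.0, 238.6, 73.2]
eef_rot: [-3.116, -0.024, 0.692]
ft_force: [1.4, -0.2, 2.9]
width: -0.1
grip_force: 0.9
```

Emit:
send_rows:
  targets:
    - [0,0,0.003,0]
    - [0,0,0.002,0]
    - [0,0,0,0]

```text
time: 15.65
eef_pos: [467.9, 238.6, 67.7]
eef_rot: [-3.116, -0.023, 0.692]
ft_force: [2.6, -0.8, 4.4]
width: 0.3
grip_force: 2.1
```

Emit:
send_rows:
  targets:
    - [0,0,0.002,0]
    - [0,0,0,0]

```text
time: 15.9
eef_pos: [467.9, 238.7, 66.1]
eef_rot: [-3.116, -0.023, 0.692]
ft_force: [2.3, -1.9, 6.9]
width: -0.1
grip_force: 3.8
```

Emit:
send_rows:
  targets:
    - [0,0,0.001,0]
    - [0,0,0,0]

```text
time: 16.15
eef_pos: [468.0, 238.7, 66.0]
eef_rot: [-3.116, -0.024, 0.692]
ft_force: [0.1, -3.0, 13.1]
width: -0.0
grip_force: 6.6
```

The force has passed the spring's 5 N and the motion has stopped, so the button is fully down. I release it, rise clear and verify.

Emit:
send_rows:
  targets:
    - [0,0,-0.01,0]
    - [0,0,-0.03,0]
    - [0,0,-0.05,0]
    - [0,0,-0.05,0]
    - [0,0,0,0]

```text
time: 16.77
eef_pos: [468.1, 235.0, 207.8]
eef_rot: [-3.115, -0.027, 0.693]
ft_force: [0.4, -0.1, -1.1]
width: 0.2
grip_force: 0.0
```

```bash
python3 d.py 467 238 80 0.7; python3 m.py
```

```text
t 16.775 pos [468.1 235.  207.8] rot [-3.1151 -0.0273  0.6927] F [ 0.4 -0.1 -1.1] w 0.2 g 0.0
tool shift/1000 [-0.0024  0.0004  0.1278] turn -0.0012
scene yellow 21 [[595.5, -126.0, 213.4], [600.9, -99.4, 217.1], [605.7, -91.6, 219.1]]
scene tab 158 [[581.9, -113.8, 224.5], [607.4, -105.0, 250.0], [616.7, -102.5, 266.7]]
scene hook 22 [[579.9, -111.5, 201.7], [617.8, -105.8, 212.7], [625.9, -102.5, 218.4]]
scene shade 800 [[584.8, -147.0, 61.0], [626.7, -95.1, 85.6], [650.8, -60.0, 111.6]]
top yellow 54 [[588.4, -126.6, 210.9], [594.5, -100.2, 217.0], [602.6, -90.6, 220.3]]
top tab 106 [[578.1, -113.5, 233.4], [594.7, -108.5, 265.2], [613.0, -101.8, 268.2]]
top hook 18 [[569.7, -115.1, 204.6], [573.3, -110.2, 210.3], [577.9, -107.6, 215.5]]
top shade 613 [[548.1, -153.4, 71.6], [574.0, -107.6, 89.8], [602.6, -66.3, 111.4]]
```

View pics/m_scene.png

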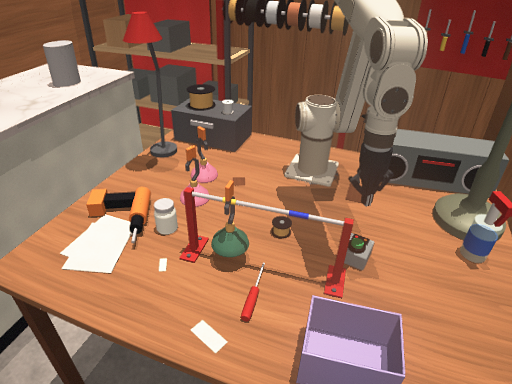

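The lamp hangs on yellow at (230,205). The jar, spool and screwdriver are undisturbed, and the gripper at (375,190) is clear of the button at (358,243).

```bash
python3 -c "
from h import *
print(robot.finish_job())"
```

```text
the job is handed in; nothing more can be done
None
```

The green lamp hangs released within about 1 mm of the yellow band's middle after being hooked at blue and slid along, the test button was then pressed fully down and released, and the job was handed in at about 17 s; no verdict came back.

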